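# Gauge the bearing blocks and sort out the bad one

### The arm

A 7-joint arm with a two-finger parallel gripper is mounted at the origin on the work surface. World frame = base frame: x ahead of the robot, y to its left, z up, the work surface at z = 0. Lengths are in m, angles in rad, forces in N, time in s.
With the tool pointing down it reaches from about 0.425 to 0.875 m from the base axis. Payload 4.7 kg.
Tool frame: the origin (TCP) lies midway between the tips of the shut fingers; the grasp point (between the pads) lies behind it (r.grasp_offset is the z of the grasp point in the tool frame, in m); z points along the fingers, y is the line along which they close (so a half turn about z gives the same grasp; the last joint's range is limited). The gripper opens to 85 mm and grips with 20 to 120 N. Pads are 22 mm wide; open, the fingers measure 114 mm over their backs; the gripper's body (76 mm by 85 mm) begins 54 mm behind the grasp point. The pads swing forward as they close: fully open they stand 13 mm farther back than shut.
Start: joints at [-1.174, 0.321, -0.07, 1.45, 0.023, 1.371, -0.057], TCP at [0.243, 0.603, 0.231] pointing down, gripper open.
Joint ranges: [-2.86, 2.86], [-0.3, 2.09], [-1.38, 1.24], [0.06, 2.45], [-1.56, 4.7], [0.09, 2.05], [-2.69, 2.69]. Speed limits (rad/s): [2.57, 2.57, 3.14, 3.14, 3.14, 3.14, 3.14].

### API

Orientations are given as [roll, pitch, yaw] about the fixed x, y, z axes, in that order (R = Rz(yaw) Ry(pitch) Rx(roll)).
In Python, from workcell import r gives the robot as it stands.
- The arm moves only by the tool send_rows, never from a script. Its argument "targets" is a list that holds one entry, the list of rows, each a list of 5 numbers: the opening, from -1 (shut) to 1 (fully open), so that 0 is half open, then the shift along the world's x, y, z scaled (see below), then the turn about the world's z scaled (see below). A call has 1 to 8 rows; each row shifts and turns the commanded pose from where the row before left it; what a row does not reach is not made up. The controller multiplies each number of a shift by 0.1 m and each number of a turn by 0.1 rad. A row lasts 1/12 s, in which the tool goes at most 41.7 mm and 7.16 degrees, less where a joint would pass 70% of its speed; a pose out of reach is approached as far as the arm can. A call with a number of a shift or a turn outside -1 to 1 is refused whole. A call with a gripper value outside its range is refused whole. The fingers move at their own pace and stop on an object; "newtons" is the grip in N (left out, the last holds). Time passes only in rows, so rows that do not move let the fingers close. It gives the time, the measured TCP pose, the force, the opening and the grip force at its end, in the units of the state.
- r.get_obs(): the state, without advancing time (a new reading comes with each control period).
- r.snapshot(name): name is "scene" or "top" or "wrist"; returns the picture (384x512x3 uint8, red, green, blue); there is no depth.
- r.calibration(name): a dict with "camera_matrix" (3x3 intrinsics, pixels), "D" ([k1, k2, p1, p2, k3] as OpenCV has them; the pictures are not rectified), "rvec" (rotation vector, rad) and "tvec" (3), from world to camera coordinates, as OpenCV has them; the wrist camera has in their place "T_tool_cam" (4x4, takes a point from camera to tool coordinates, whose origin is the TCP and whose axes are the flange's). Camera axes: x right, y down, z forward; pixel columns grow to the right and rows downward; lengths in m; the calibration is good to about 2 mm. A picture is of the moment at which its call begins: read the wrist's pose just before it. calibration takes no time and is no camera call.
- r.finish_job(): hands the job in; it is judged then, once.
Trained networks look in the newest picture that a camera, given by its name, has taken for a name from the list of things; names that differ only in an ending like _2 or _b are one class to them, and where a whole thing is asked for, a point or a joint stands for the part that bears it (a point fixed in the world has none). Each returns a list of dicts, best first, with "score" (0 to 1); they miss things now and then, are a little off and sometimes report something else, mostly with a low value. They report only what shows in the picture. A call takes as long as a camera call. They do not tell look-alikes from the thing itself.
- r.cut_out(camera, label): "mask" (384x512 bool, what is visible of it) and "box" ([left, top, right, bottom] in pixels, round what is visible of it).
The state is a dict: "time_s": time; "joints": joint angles; "joint_vel": joint speeds; "tau": joint torques, N m; "tcp_pos": TCP position; "ee_rot": TCP orientation; "force": force on the tool from outside, world axes, zero at the start; "torque": the same for the moment, N m; "opening": finger opening in m; "grip_force": force on a finger pad.
Only numpy, scipy, OpenCV 4.12 (cv2) and the standard library are available. Lean on these libraries where they do the work, as an engineer would, in place of code of your own. Each camera call takes 0.05 s, during which the arm holds its last target. There are 200 camera calls.

### The job

Take the plug gauge from its stand and try it gently, without forcing it, in the bore of each of the three brass bearing blocks in the rack, from the robot's left to its right, each time pressing it lightly until its collar sits down on the block or the pin comes up against a stop. Then put the gauge back fully home in its stand and set the block that the gauge would not fully enter upright on the floor of the grey reject tray, without dropping it. The good blocks stay in their bays, and the other things on the table are left alone.

Things in the scene. Friction and masses are not known exactly. Their poses are not given: they have to be found in the camera images.
- gauge_mid (a point): Centre, half-way up, of the loose plug gauge, 78 mm tall, 90 g; z runs up along it, x and y are square to the handle's flats. It starts upright and home in its stand. From the bottom: round steel pin 12 mm in diameter, 24 mm long; round collar 26 mm in diameter, 4 mm thick; square handle 16 x 16 mm, 50 mm tall (from 11 mm below to 39 mm above this point).
- gauge_tip (a point): Centre of the flat lower end of the gauge's pin, 39 mm below gauge_mid along the gauge; its edge has a 1.3 mm chamfer.
- stand: Fixed wooden gauge stand, 70 x 70 mm, 30 mm high, with one upright hole of 16 mm through its middle; origin under its centre.
- stand_mouth (a point): Centre of the mouth of the stand's hole, at the stand's top, 30 mm above the table. With the gauge home its collar rests on the stand's top.
- rack: Fixed wooden rack, 85 mm (its x) by 275 mm (its y), with three shallow bays in a row along its y axis; origin under its centre. The floor of the bays is 10 mm above the table, their rims stand 4 mm above that floor.
- tray: Fixed open grey plastic reject tray, 120 x 120 mm outside, 22 mm high, walls 4 mm; origin under its centre; inner floor 4 mm above the table.
- bay1 (a point): Centre of the floor of the left bay of the rack (left is the robot's left, +y); a bay is 40 mm (rack x) by 58 mm (rack y), so a block has about 3 mm of play in it; bays are 87 mm apart.
- bay2 (a point): Centre of the floor of the middle bay of the rack (left is the robot's left, +y); a bay is 40 mm (rack x) by 58 mm (rack y), so a block has about 3 mm of play in it; bays are 87 mm apart.
- bay3 (a point): Centre of the floor of the right bay of the rack (left is the robot's left, +y); a bay is 40 mm (rack x) by 58 mm (rack y), so a block has about 3 mm of play in it; bays are 87 mm apart.
- block_a_mid (a point): Centre, half-way up, of a loose brass bearing block, 0.2 kg, one of three alike outside: body 34 x 34 mm, 28 mm tall, foot 6 mm tall and 52 mm long along its y; grip it above the foot. Upright bore in the middle, 13.6 mm at the mouth: so down to 25.5 mm in a good block (gauge goes home, collar on top), narrowing at 10 mm to 9 mm in a bad one (pin stops). One is bad. Starts in a bay.
- block_b_mid (a point): Centre, half-way up, of a loose brass bearing block, 0.2 kg, one of three alike outside: body 34 x 34 mm, 28 mm tall, foot 6 mm tall and 52 mm long along its y; grip it above the foot. Upright bore in the middle, 13.6 mm at the mouth: so down to 25.5 mm in a good block (gauge goes home, collar on top), narrowing at 10 mm to 9 mm in a bad one (pin stops). One is bad. Starts in a bay.
- block_c_mid (a point): Centre, half-way up, of a loose brass bearing block, 0.2 kg, one of three alike outside: body 34 x 34 mm, 28 mm tall, foot 6 mm tall and 52 mm long along its y; grip it above the foot. Upright bore in the middle, 13.6 mm at the mouth: so down to 25.5 mm in a good block (gauge goes home, collar on top), narrowing at 10 mm to 9 mm in a bad one (pin stops). One is bad. Starts in a bay.
- paint1: Bystander, loose: small glass paint jar; origin under its centre.
- paint2: Bystander, loose: small red-brown paint jar; origin under its centre.
- driver: Bystander, loose: screwdriver, lying; origin under its centre (as it lies).
- mug: Bystander, loose: white mug; origin under its centre.
- glue: Bystander, loose: white glue bottle; origin under its centre.
- tin: Bystander, loose: small paint tin; origin under its centre.
- paintbrush: Bystander, loose: paint brush, lying; origin under its centre (as it lies).
- wagon: Bystander, loose: model goods wagon; origin under its centre.
There are look-alikes about, which are no part of the job. What is shaped like the part that bears block_a_mid but green is not meant. Several things look just like the tray: the one meant starts farthest to the robot's right.

How it is judged:
On the way, in this order (a step that is already met when the one before it is completed fails the run):
1. the gauge is tried in the block in the left bay: collar down on it (within 3 mm), or, in the bad block, pin at least 7.5 mm in and pressed against the stop with more than 1.5 N (((horizontal distance between block_a_mid and bay1 below 0.02 m and horizontal distance between gauge_tip and block_a_mid below 0.004 m and z of gauge_tip in the frame of block_a_mid below -0.007 m) or (horizontal distance between block_b_mid and bay1 below 0.02 m and horizontal distance between gauge_tip and block_b_mid below 0.004 m and z of gauge_tip in the frame of block_b_mid below 0.0065 m and contact force between gauge and block_b above 1.5 N) or (horizontal distance between block_c_mid and bay1 below 0.02 m and horizontal distance between gauge_tip and block_c_mid below 0.004 m and z of gauge_tip in the frame of block_c_mid below -0.007 m))), for 0.1 s.
2. the gauge is tried in the block in the middle bay: collar down on it (within 3 mm), or, in the bad block, pin at least 7.5 mm in and pressed against the stop with more than 1.5 N (((horizontal distance between block_a_mid and bay2 below 0.02 m and horizontal distance between gauge_tip and block_a_mid below 0.004 m and z of gauge_tip in the frame of block_a_mid below -0.007 m) or (horizontal distance between block_b_mid and bay2 below 0.02 m and horizontal distance between gauge_tip and block_b_mid below 0.004 m and z of gauge_tip in the frame of block_b_mid below 0.0065 m and contact force between gauge and block_b above 1.5 N) or (horizontal distance between block_c_mid and bay2 below 0.02 m and horizontal distance between gauge_tip and block_c_mid below 0.004 m and z of gauge_tip in the frame of block_c_mid below -0.007 m))), for 0.1 s.
3. the gauge is tried in the block in the right bay: collar down on it (within 3 mm), or, in the bad block, pin at least 7.5 mm in and pressed against the stop with more than 1.5 N (((horizontal distance between block_a_mid and bay3 below 0.02 m and horizontal distance between gauge_tip and block_a_mid below 0.004 m and z of gauge_tip in the frame of block_a_mid below -0.007 m) or (horizontal distance between block_b_mid and bay3 below 0.02 m and horizontal distance between gauge_tip and block_b_mid below 0.004 m and z of gauge_tip in the frame of block_b_mid below 0.0065 m and contact force between gauge and block_b above 1.5 N) or (horizontal distance between block_c_mid and bay3 below 0.02 m and horizontal distance between gauge_tip and block_c_mid below 0.004 m and z of gauge_tip in the frame of block_c_mid below -0.007 m))), for 0.1 s.
At the end, for the whole second after the job is handed in: The bad block stands upright at rest on the reject tray's floor, its middle within 45 mm of the tray's middle along both sides; both good blocks sit flat in bays (within 15 mm of a bay's middle); the gauge stands upright in its stand, collar within 3 mm of its top (x of block_b_mid in the frame of tray between -0.045 and 0.045 m and y of block_b_mid in the frame of tray between -0.045 and 0.045 m and z of block_b_mid in the frame of tray below 0.026 m and angle between block_b_mid's own z axis and vertical below 0.12 rad and linear speed of each of block_b, block_a, block_c, gauge below 0.02 m/s and (horizontal distance between block_a_mid and bay1 below 0.015 m or horizontal distance between block_a_mid and bay2 below 0.015 m or horizontal distance between block_a_mid and bay3 below 0.015 m) and angle between each of block_a_mid, block_c_mid, gauge_mid's own z axis and vertical below 0.08 rad and height (world z) of each of block_a_mid, block_c_mid below 0.028 m and (horizontal distance between block_c_mid and bay1 below 0.015 m or horizontal distance between block_c_mid and bay2 below 0.015 m or horizontal distance between block_c_mid and bay3 below 0.015 m) and horizontal distance between gauge_tip and stand_mouth below 0.006 m and z of gauge_tip in the frame of stand_mouth below -0.021 m); the robot touches nothing.
It fails at once if the gauge is forced: it bears on a block with more than 35 N (contact force between gauge and block_a above 35 N or contact force between gauge and block_b above 35 N or contact force between gauge and block_c above 35 N).
It fails at once if the rejected block is dropped or rammed into the tray (more than 50 N) (contact force between any of block_a, block_b, block_c and tray above 50 N).
It fails at once if a bystander is moved more than 30 mm (distance of any of paint1, paint2, driver, mug, glue, tin, paintbrush, wagon from where it was at the start of the episode above 0.03 m).
It also fails if it takes over 72 s, if anything falls off the work surface, if the arm or the gripper's body presses on something with over 40 N, if the wrist force passes 120 N, or if a joint passes its speed limit or range.

## Working session

There is one attempt and no reset: what is moved stays moved. The work goes in short steps, Python scripts to look and compute and a tool call to move; the robot and the scene stay as the last step left them, time stands still between calls to the robot, and variables do not carry over. Pictures are saved under pics/ and viewed, at most 12 in all, crops included, and the job is handed in when it is done.

Besides the shell and the picture viewer there is one more tool, called after "Emit:" as name(argument=value, ...), one argument or row to a line, values as JSON. send_rows: Moves the arm, as the interface text tells. Shifts and turns lie within -1 to 1; 1 stands for 0.1 m of shift or 0.1 rad of turn. Its arguments: {"type":"object","properties":{"targets":{"type":"array"},"newtons":{"type":"number"}},"required":["targets"]}

```bash
mkdir -p pics; ls
python3 - <<'E'
from workcell import r
import cv2
for n in ("scene","top"):
    im=r.snapshot(n); cv2.imwrite(f"pics/{n}0.png",im[:,:,::-1]); c=r.calibration(n); print(n,c)
    for l in ("gauge_mid","stand","rack","tray","block_a_mid"):
        for d in r.cut_out(n,l): print(n,l,round(d["score"],2),[round(float(v)) for v in d["box"]])
print(r.grasp_offset, r.calibration("wrist"), r.get_obs())
E
```

```text
pics
scene {'camera_matrix': array([[390.31235729,   0.        , 260.58818594],
       [  0.        , 390.31235729, 187.38511397],
       [  0.        ,   0.        ,   1.        ]]), 'D': array([-0.11287817,  0.        ,  0.        ,  0.        ,  0.        ]), 'rvec': array([ 2.24887901,  0.5640977 , -0.27025949]), 'tvec': array([-0.51372682, -0.07410761,  1.27181993])}
scene gauge_mid 0.5 [135, 262, 149, 276]
scene stand 0.7 [125, 261, 165, 300]
scene stand 0.26 [217, 189, 281, 272]
scene rack 0.61 [217, 189, 282, 274]
scene tray 0.87 [266, 102, 312, 133]
scene tray 0.42 [249, 216, 262, 236]
scene block_a_mid 0.78 [179, 293, 201, 318]
scene block_a_mid 0.75 [174, 221, 190, 240]
scene block_a_mid 0.73 [232, 237, 250, 263]
top {'camera_matrix': array([[487.82745283,   0.        , 263.65164795],
       [  0.        , 487.82745283, 193.15688963],
       [  0.        ,   0.        ,   1.        ]]), 'D': array([-0.18346073,  0.        ,  0.        ,  0.        ,  0.        ]), 'rvec': array([ 2.16195961, -2.12141366,  0.15743793]), 'tvec': array([0.08551615, 0.5685345 , 1.34093647])}
t
[... 979 characters left out ...]
00000000e+00]])} {'time_s': 0.6, 'joints': array([-1.17391724,  0.32097628, -0.07011192,  1.45051683,  0.0226279 ,
        1.37075542, -0.05692169]), 'joint_vel': array([ 0.00012345,  0.00070486,  0.00026417, -0.00118055, -0.00070761,
        0.00112827, -0.00085621]), 'tau': array([ 2.02685524e-04, -4.93088865e+01, -3.81149640e-01, -3.14411509e+01,
        1.31759283e-02,  1.62536115e-03, -7.96511785e-06]), 'tcp_pos': array([0.24280987, 0.60297588, 0.23135558]), 'ee_rot': array([3.14145934e+00, 6.61820156e-05, 2.75882811e+00]), 'force': array([-0.39415843, -0.24877869, -0.2159746 ]), 'torque': array([ 0.00126761,  0.00494212, -0.01054319]), 'grip_force': 0.0, 'opening': 0.08551216962345218}
```

Run:
```python
import cv2
a=cv2.imread("pics/top0.png")
cv2.imwrite("pics/top0c.png",cv2.resize(a[150:300,70:440],None,fx=2.15,fy=2.15,interpolation=cv2.INTER_CUBIC))
```

```text
(no output)
```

View pics/scene0.png

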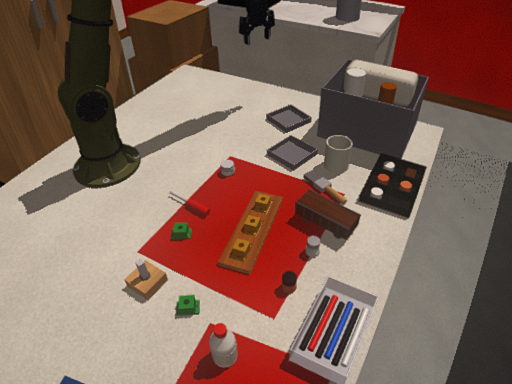

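View pics/top0c.png

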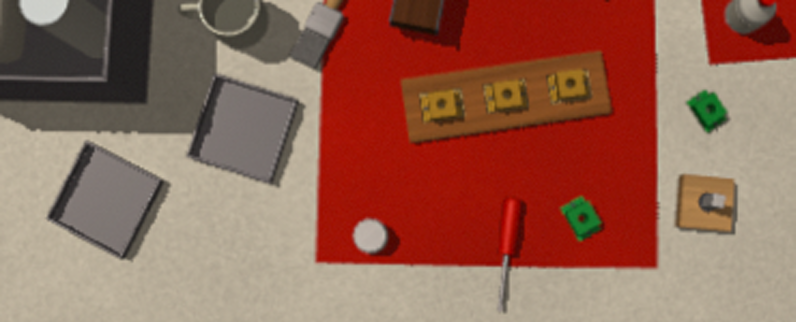

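```bash
cat > h.py <<'E'
from workcell import r
import cv2, numpy as np
def cam(n):
    c=r.calibration(n)
    if "rvec" in c:
        R=cv2.Rodrigues(c["rvec"])[0]; return c,R,np.array(c["tvec"]).ravel()
    o=r.get_obs(); from scipy.spatial.transform import Rotation as Ro
    T=np.eye(4); T[:3,:3]=Ro.from_euler("xyz",o["ee_rot"]).as_matrix(); T[:3,3]=o["tcp_pos"]
    W=np.linalg.inv(T@c["T_tool_cam"]); return c,W[:3,:3],W[:3,3]
def w(C,px,z):
    c,R,t=C; p=cv2.undistortPoints(np.float64(px).reshape(-1,1,2),c["camera_matrix"],np.float64(c["D"])).reshape(-1,2)
    d=np.c_[p,np.ones(len(p))]@R; o=-R.T@t
    return o+d*((z-o[2])/d[:,2])[:,None]
def px(C,P):
    c,R,t=C; return cv2.projectPoints(np.float64(P).reshape(-1,1,3),cv2.Rodrigues(R)[0],t,c["camera_matrix"],np.float64(c["D"]))[0].reshape(-1,2)
E
python3 - <<'E'
from h import *
np.set_printoptions(precision=4,suppress=True)
C=cam("top"); f=lambda a,z:w(C,np.array(a)/2.15+[70,150],z)[:,:2]
for n,a,z in [("blk",[(442,105),(507,95),(571,84)],.038),("rack",[(402,79),(600,52),(610,115),(412,142)],.014),("stand",[(679,175),(735,179),(733,234),(677,230)],.03),("gaugetop",[(718,200)],.084),
 ("tA",[(90,141),(168,183),(127,259),(49,217)],.022),("tB",[(219,75),(301,102),(277,185),(190,156)],.022),("driver",[(512,200),(503,310)],.01),("pot",[(370,236)],.03),("mug",[(228,10)],.08),("brush",[(320,60)],.01),("green",[(708,110),(582,218)],.03)]:
    p=f(a,z); print(n,p.tolist() if 0 else p.round(3).tolist(),p.mean(0))
E
```

```text
blk [[0.552, 0.062], [0.567, -0.024], [0.583, -0.109]] [ 0.5673 -0.0237]
rack [[0.59, 0.116], [0.632, -0.153], [0.546, -0.166], [0.504, 0.101]] [ 0.568  -0.0254]
stand [[0.465, -0.256], [0.46, -0.333], [0.387, -0.329], [0.391, -0.252]] [ 0.4256 -0.2924]
gaugetop [[0.429, -0.293]] [ 0.4289 -0.2932]
tA [[0.496, 0.538], [0.442, 0.426], [0.339, 0.478], [0.391, 0.59]] [0.4166 0.508 ]
tB [[0.589, 0.364], [0.555, 0.251], [0.443, 0.279], [0.479, 0.398]] [0.5163 0.3229]
driver [[0.429, -0.034], [0.284, -0.024]] [ 0.3566 -0.0288]
pot [[0.378, 0.153]] [0.3779 0.1534]
mug [[0.666, 0.345]] [0.6662 0.3447]
brush [[0.614, 0.228]] [0.6144 0.2283]
green [[0.553, -0.297], [0.406, -0.125]] [ 0.4794 -0.211 ]
```

Emit:
send_rows(
  targets=[
    [[1, 0.32, -0.26, 0, -0.6], [1, 0.32, -0.26, 0, -0.6], [1, 0.32, -0.26, 0, -0.6], [1, 0.32, -0.26, 0, -0.6], [1, 0.32, -0.26, 0, -0.6], [1, 0.32, -0.26, 0, -0.6], [1, 0.32, -0.26, 0, -0.6], [1, 0.32, -0.26, 0, -0.6]],
  ],
)

```text
time_s: 1.27
tcp_pos: [0.5001, 0.3935, 0.2317]
ee_rot: [3.141, -0.0, 2.276]
force: [-0.2, 0.7, -0.4]
opening: 0.0857
grip_force: 0.0
```

Emit:
send_rows(
  targets=[
    [[1, 0.06, -0.4, 0, -0.6], [1, 0.06, -0.4, 0, -0.6], [1, 0.06, -0.4, 0, -0.6], [1, 0.06, -0.4, 0, -0.6], [1, 0.06, -0.4, 0, -0.7], [1, 0.06, -0.4, 0, -0.7], [1, 0.06, -0.4, 0, -0.7], [1, 0.06, -0.4, 0, -0.7]],
  ],
)

```text
time_s: 1.93
tcp_pos: [0.5468, 0.073, 0.2317]
ee_rot: [3.141, -0.0, 1.756]
force: [0.6, -0.2, -0.8]
opening: 0.0851
grip_force: 0.0
```

Emit:
send_rows(
  targets=[
    [[1, 0.1, -0.3, 0, 0], [1, 0.1, -0.3, 0, 0], [1, 0, -0.3, 0, 0], [1, 0, -0.1, 0, 0], [1, 0, 0, 0, 0], [1, 0, 0, 0, 0]],
  ],
)

```text
time_s: 2.43
tcp_pos: [0.5668, -0.0243, 0.2314]
ee_rot: [3.141, -0.001, 1.758]
force: [0.7, 0.9, 0.0]
opening: 0.0856
grip_force: 0.0
```

Run:
```python
from h import *
o=r.get_obs(); print(o["tcp_pos"],o["ee_rot"],o["joints"])
C=cam("wrist"); im=r.snapshot("wrist"); cv2.imwrite("pics/w1.png",im[:,:,::-1]); np.save("w1.npy",np.array([1]))
for l in ("block_a_mid","rack"):
    for d in r.cut_out("wrist",l):
        m=cv2.findNonZero(d["mask"].astype(np.uint8)); print(l,round(d["score"],2),d["box"],cv2.minAreaRect(m))
```

```text
[ 0.56675658 -0.02430383  0.23138365] [ 3.14128322e+00 -1.04741578e-03  1.75830790e+00] [-0.43662084  0.14900786  0.48257567  1.67831318 -0.07209404  1.33161338
  0.24600355]
block_a_mid 0.72 [94.6, 197.4, 142.1, 241.5] ((118.50001525878906, 218.0), (31.939001083374023, 45.853023529052734), 71.56505584716797)
block_a_mid 0.7 [242.5, 209.0, 273.6, 250.8] ((257.5, 231.0), (40.0, 29.0), 90.0)
block_a_mid 0.55 [195.7, 325.9, 237.7, 351.4] ((214.2647247314453, 338.558837890625), (20.130456924438477, 37.593021392822266), 75.96376037597656)
rack 0.67 [222.0, 32.8, 302.2, 266.6] ((256.1994934082031, 152.00997924804688), (79.6005630493164, 230.61192321777344), 2.8624050617218018)
```

View pics/w1.png

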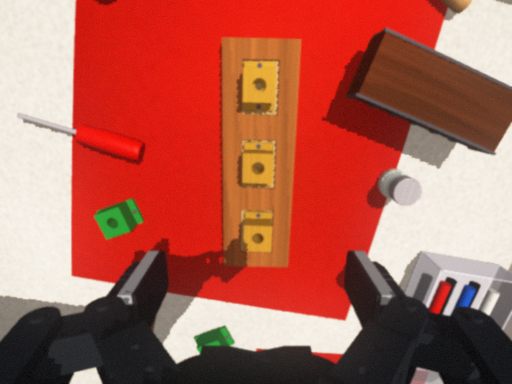

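Run:
```python
from h import *
np.set_printoptions(precision=4,suppress=True)
C=cam("wrist"); im=cv2.imread("pics/w1.png"); g=im.max(2)
P=[]
for x,y in [(259,85),(258,169),(258,238)]:
    p=g[y-8:y+9,x-8:x+9]; m=np.uint8(p<100); n,l,s,c=cv2.connectedComponentsWithStats(m)
    k=1+np.argmin(np.hypot(*(c[1:]-8).T)); print(s[k],c[k]); P.append(c[k]+[x-8,y-8])
b=w(C,P,.038); print(b,np.diff(b,axis=0), np.hypot(*np.diff(b,axis=0)[:,:2].T))
print("rack corners",w(C,[(222,38),(301,39),(289,267),(223,265)],.014))
```

```text
Traceback (most recent call last):
ValueError: attempt to get argmin of an empty sequence
```

Emit:
send_rows(
  targets=[
    [[1, -0.18, -0.33, 0, 0], [1, -0.18, -0.33, 0, 0], [1, -0.18, -0.33, 0, -0.3], [1, -0.18, -0.33, 0, -0.3], [1, -0.18, -0.33, 0, -0.3], [1, -0.18, -0.33, 0, -0.3], [1, -0.18, -0.33, 0, -0.3], [1, -0.14, -0.33, 0, -0.3]],
  ],
)

```text
time_s: 3.25
tcp_pos: [0.4263, -0.2889, 0.2316]
ee_rot: [3.141, -0.001, 1.58]
force: [1.1, -0.3, 0.3]
opening: 0.0855
grip_force: 0.0
```

Emit:
send_rows(
  targets=[
    [[1, 0, -0.04, -0.2, -0.2], [1, 0, 0, -0.2, -0.3], [1, 0, 0, 0, 0], [1, 0, 0, 0, 0]],
  ],
)

```text
time_s: 3.58
tcp_pos: [0.4271, -0.2913, 0.1908]
ee_rot: [-3.14, -0.001, 1.532]
force: [-0.2, 0.3, -0.8]
opening: 0.0854
grip_force: 0.0
```

Run:
```python
from h import *
o=r.get_obs(); print(o["tcp_pos"],o["ee_rot"],o["joints"])
C=cam("wrist"); im=r.snapshot("wrist"); cv2.imwrite("pics/w2.png",im[:,:,::-1]); np.savez("w2.npz",*C[1:])
cv2.imwrite("pics/w2c.png",cv2.resize(im[60:300,150:370,::-1],None,fx=2.4,fy=2.4,interpolation=cv2.INTER_CUBIC))
for l in ("gauge_mid","stand"):
    for d in r.cut_out("wrist",l):
        m=cv2.findNonZero(d["mask"].astype(np.uint8)); print(l,round(d["score"],2),d["box"],cv2.minAreaRect(m))
```

```text
[ 0.4270518  -0.29129864  0.19078688] [-3.13967629e+00 -8.91898461e-04  1.53203213e+00] [-0.15612351  0.06268536  0.73652977  1.85432041 -0.04422331  1.24320928
  0.55499059]
gauge_mid 0.93 [247.3, 165.5, 269.2, 199.8] ((257.0, 184.0), (36.0, 24.0), 90.0)
gauge_mid 0.52 [402.4, 0.0, 430.0, 2.2] ((416.5, 2.0), (4.0, 25.0), 90.0)
stand 0.72 [221.6, 137.1, 291.0, 210.6] ((257.4420166015625, 174.60983276367188), (70.31597137451172, 71.84893035888672), 1.2730300426483154)
```

View pics/w2c.png

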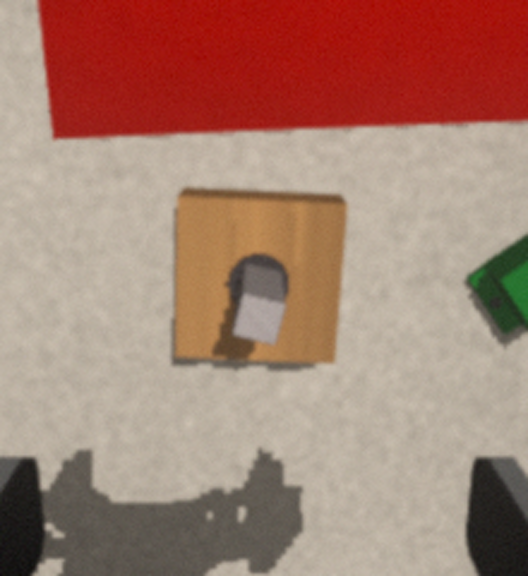

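Run:
```python
from h import *
np.set_printoptions(precision=4,suppress=True)
C2=cam("wrist"); f=lambda a:np.array(a)/2.4+[150,60]
q=w(C2,f([(245,293),(285,303),(274,343),(234,333)]),.084); s=w(C2,f([(180,195),(344,203),(334,362),(175,358)]),.03)
for p in (q,s):
    d=p[1]-p[0]; e=p[2]-p[1]; print(p[:,:2].mean(0),np.hypot(*d[:2]),np.hypot(*e[:2]),"yaws",np.arctan2(d[1],d[0]),np.arctan2(e[1],e[0])+np.pi/2)
# bores from w1 pose
from scipy.spatial.transform import Rotation as Ro
c=C2[0]; T=np.eye(4); T[:3,:3]=Ro.from_euler("xyz",[3.1412832,-.0010474,1.7583079]).as_matrix(); T[:3,3]=[0.56675658,-0.02430383,0.23138365]
W=np.linalg.inv(T@c["T_tool_cam"]); C=(c,W[:3,:3],W[:3,3]); im=cv2.imread("pics/w1.png"); g=im[:,:,2].astype(float)
P=[]
for x,y in [(259,85),(258,169),(258,238)]:
    p=g[y-7:y+8,x-7:x+8]; wt=np.clip(np.percentile(p,60)*.85-p,0,None); Y,X=np.mgrid[-7:8,-7:8]; wt*=np.hypot(X,Y)<7
    P.append((x+(wt*X).sum()/wt.sum(),y+(wt*Y).sum()/wt.sum())); print(P[-1],p.min(),(wt>0).sum())
b=w(C,P,.038)[:,:2]; print(b,np.diff(b,axis=0), np.hypot(*np.diff(b,axis=0).T))
print("rack corners",w(C,[(222,38),(301,39),(289,267),(223,265)],.014)[:,:2])
```

```text
[ 0.4306 -0.2937] 0.014599775510903567 0.015424049276493336 yaws -0.2919851741646009 -0.28485376495090486
[ 0.4305 -0.2943] 0.0676689449930121 0.06999947318198227 yaws -0.08677935675809476 -0.06474888110555477
(np.float64(259.54439655804987), np.float64(83.42223081024758)) 107.0 107
(np.float64(258.3515956718258), np.float64(167.57136008765923)) 101.0 102
(np.float64(258.3447212097799), np.float64(237.79460951453157)) 96.0 93
[[ 0.5539  0.0657]
 [ 0.5696 -0.0216]
 [ 0.5859 -0.1059]] [[ 0.0156 -0.0873]
 [ 0.0163 -0.0843]] [0.0887 0.0858]
rack corners [[ 0.5059  0.1046]
 [ 0.5889  0.1195]
 [ 0.6363 -0.1513]
 [ 0.5497 -0.1648]]
```

Emit:
send_rows(
  newtons=50,
  targets=[
    [[1, 0.035, -0.025, -0.15, -0.9], [1, 0, 0, -0.3, -0.8], [1, 0, 0, -0.3, -0.8], [1, 0, 0, -0.3, 0], [1, 0, 0, -0.25, 0], [1, 0, 0, -0.15, 0], [1, 0, 0, 0, 0], [-0.3, 0, 0, 0, 0]],
  ],
)

```text
time_s: 4.4
tcp_pos: [0.4309, -0.2953, 0.0468]
ee_rot: [-3.141, 0.0, 1.28]
force: [0.4, 0.2, 0.1]
opening: 0.0755
grip_force: 0.0
```

Emit:
send_rows(
  targets=[
    [[-1, 0, 0, 0, 0], [-1, 0, 0, 0, 0], [-1, 0, 0, 0, 0], [-1, 0, 0, 0, 0], [-1, 0, 0, 0, 0], [-1, 0, 0, 0, 0]],
  ],
)

```text
time_s: 4.9
tcp_pos: [0.43, -0.2954, 0.047]
ee_rot: [-3.141, -0.001, 1.279]
force: [-3.2, 1.8, 6.1]
opening: 0.0153
grip_force: 49.3
```

Emit:
send_rows(
  targets=[
    [[-1, 0, 0, 0.1, 0], [-1, 0, 0, 0.2, 0], [-1, 0, 0, 0.3, 0], [-1, 0, 0, 0.3, 0], [-1, 0.12, 0.35, 0, 0], [-1, 0.12, 0.35, 0, 0], [-1, 0.12, 0.35, 0, 0], [-1, 0.12, 0.35, 0, 0]],
  ],
)

```text
time_s: 5.57
tcp_pos: [0.4789, -0.1542, 0.1374]
ee_rot: [3.14, -0.001, 1.278]
force: [0.1, 0.1, -0.3]
opening: 0.0156
grip_force: 48.8
```

Emit:
send_rows(
  targets=[
    [[-1, 0.12, 0.35, 0, 0], [-1, 0.12, 0.35, 0, 0], [-1, 0.12, 0.35, 0, 0], [-1, 0.12, 0.35, 0, 0], [-1, 0.12, 0.35, 0, 0], [-1, 0.12, 0.35, 0, 0], [-1, 0.03, 0.1, -0.2, 0], [-1, 0, 0, -0.1, 0]],
  ],
)

```text
time_s: 6.23
tcp_pos: [0.5538, 0.0698, 0.1057]
ee_rot: [3.141, -0.001, 1.286]
force: [-0.4, -0.4, -1.6]
opening: 0.0153
grip_force: 48.8
```

Emit:
send_rows(
  targets=[
    [[-1, 0, 0, 0, 0], [-1, 0, 0, 0, 0]],
  ],
)

```text
time_s: 6.4
tcp_pos: [0.5527, 0.0629, 0.1061]
ee_rot: [-3.141, 0.002, 1.277]
force: [-0.4, 0.3, -1.1]
opening: 0.0151
grip_force: 48.8
```

Run:
```python
from h import *
o=r.get_obs(); print(o["tcp_pos"],o["ee_rot"],o["opening"],o["force"])
C=cam("wrist"); im=r.snapshot("wrist"); cv2.imwrite("pics/w3.png",im[:,:,::-1])
cv2.imwrite("pics/w3c.png",cv2.resize(im[190:340,160:360,::-1],None,fx=4,fy=4,interpolation=cv2.INTER_CUBIC))
t=o["tcp_pos"]; print("expected tip px",px(C,[t-[0,0,.041],t-[0,0,.041-.024]]),"bore px",px(C,[[.5539,.0657,.038]]))
```

```text
[0.55267877 0.06286166 0.1060741 ] [-3.14074590e+00  1.80769369e-03  1.27716115e+00] 0.015116722672801366 [-0.37096827  0.26794156 -1.11978922]
expected tip px [[254.87540956 221.68340419]
 [254.72267954 237.92822015]] bore px [[255.49106816 203.34695245]]
```

View pics/w3c.png

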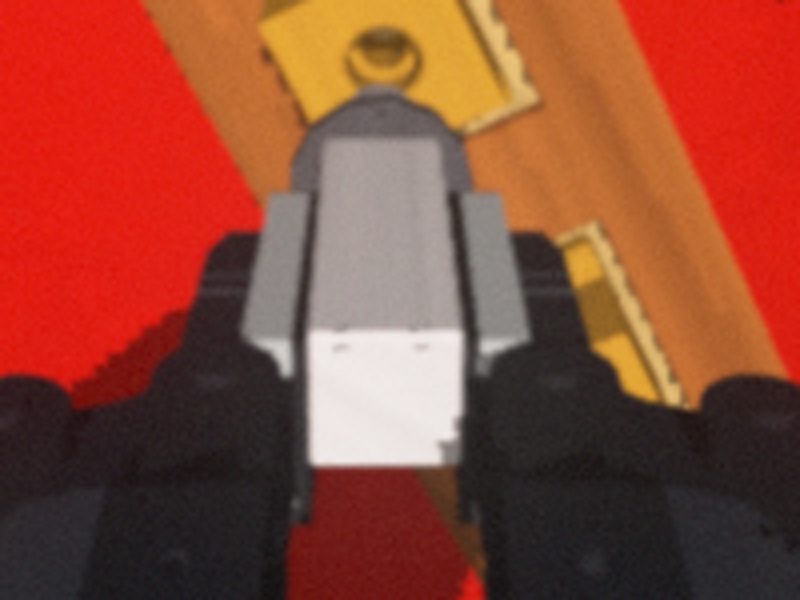

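Emit:
send_rows(
  targets=[
    [[-1, 0.005, 0.01, -0.1, 0], [-1, 0, 0, -0.08, 0], [-1, 0, 0, -0.03, 0], [-1, 0, 0, -0.03, 0], [-1, 0, 0, -0.03, 0], [-1, 0, 0, -0.03, 0], [-1, 0, 0, 0, 0]],
  ],
)

```text
time_s: 7.03
tcp_pos: [0.5541, 0.0652, 0.0782]
ee_rot: [-3.141, -0.001, 1.278]
force: [-5.1, -0.8, 12.0]
opening: 0.0156
grip_force: 50.8
```

Emit:
send_rows(
  targets=[
    [[-1, 0, 0, 0.04, 0], [-1, -0.01, -0.017, 0, 0], [-1, 0, 0, 0, 0], [-1, 0, 0, 0, 0]],
  ],
)

```text
time_s: 7.37
tcp_pos: [0.5526, 0.0636, 0.0801]
ee_rot: [-3.142, 0.0, 1.279]
force: [-0.0, 0.9, -1.2]
opening: 0.0155
grip_force: 48.8
```

Run:
```python
from h import *
o=r.get_obs(); print(o["tcp_pos"],o["ee_rot"],o["opening"],o["force"])
im=r.snapshot("wrist")
cv2.imwrite("pics/w4c.png",cv2.resize(im[190:290,190:320,::-1],None,fx=6,fy=6,interpolation=cv2.INTER_CUBIC))
```

```text
[0.55263452 0.06360141 0.08008178] [-3.14151606e+00  1.79576612e-04  1.27859969e+00] 0.015506950918727848 [-0.04695625  0.94581255 -1.22206259]
```

View pics/w4c.png

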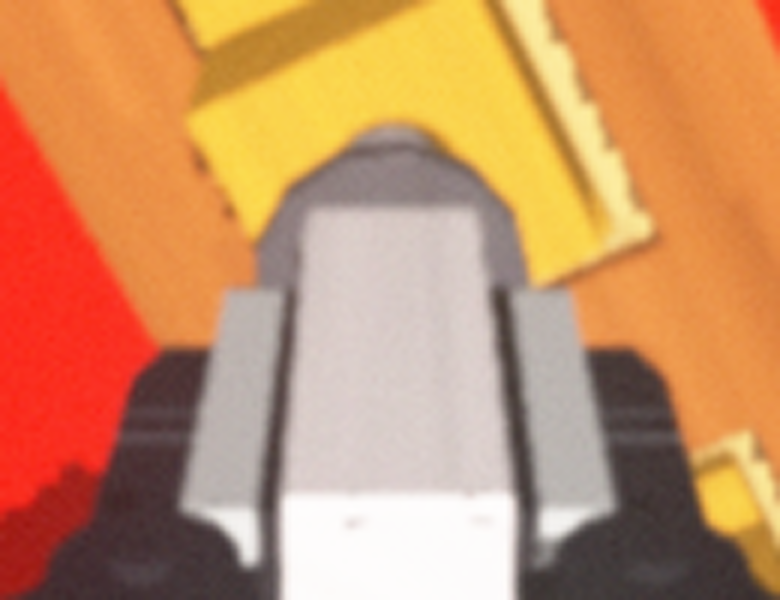

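Emit:
send_rows(
  targets=[
    [[-1, 0, 0, -0.03, 0], [-1, 0, 0, -0.03, 0], [-1, 0, 0, -0.03, 0], [-1, 0, 0, 0, 0]],
  ],
)

```text
time_s: 7.75
tcp_pos: [0.5525, 0.0631, 0.0704]
ee_rot: [-3.141, 0.001, 1.278]
force: [0.3, -0.9, -0.3]
opening: 0.0154
grip_force: 48.7
```

Emit:
send_rows(
  targets=[
    [[-1, 0, 0, -0.02, 0], [-1, 0, 0, -0.02, 0], [-1, 0, 0, 0, 0], [-1, 0, 0, 0, 0]],
  ],
)

```text
time_s: 8.08
tcp_pos: [0.553, 0.0633, 0.0684]
ee_rot: [3.142, 0.0, 1.279]
force: [-2.3, -2.9, 7.7]
opening: 0.015
grip_force: 50.1
```

Emit:
send_rows(
  targets=[
    [[-1, 0, 0, 0.1, 0], [-1, 0, 0, 0.2, 0], [-1, 0, 0, 0.1, 0], [-1, 0.05, -0.29, 0, 0], [-1, 0.06, -0.29, 0, 0], [-1, 0.047, -0.29, 0, 0], [-1, 0, 0, 0, 0], [-1, 0, 0, 0, 0]],
  ],
)

```text
time_s: 8.75
tcp_pos: [0.5688, -0.0252, 0.1077]
ee_rot: [3.141, -0.0, 1.275]
force: [-0.8, 1.7, -0.0]
opening: 0.0151
grip_force: 48.9
```

Emit:
send_rows(
  targets=[
    [[-1, 0, 0, 0, 0], [-1, 0, 0, 0, 0]],
  ],
)

```text
time_s: 8.92
tcp_pos: [0.5685, -0.0214, 0.1073]
ee_rot: [-3.141, -0.001, 1.281]
force: [0.6, 0.0, -1.5]
opening: 0.0155
grip_force: 48.9
```

```bash
cat > look.py <<'E'
from h import *
import sys
o=r.get_obs(); print(o["tcp_pos"],o["ee_rot"],o["opening"],o["force"])
im=r.snapshot("wrist")
cv2.imwrite(sys.argv[1],cv2.resize(im[190:290,190:320,::-1],None,fx=6,fy=6,interpolation=cv2.INTER_CUBIC))
E
python3 look.py pics/w5c.png
```

```text
[ 0.56849675 -0.02137022  0.10728552] [-3.14124719e+00 -9.61089050e-04  1.28097886e+00] 0.01547646214032666 [ 0.64623899  0.04483526 -1.53198579]
```

View pics/w5c.png

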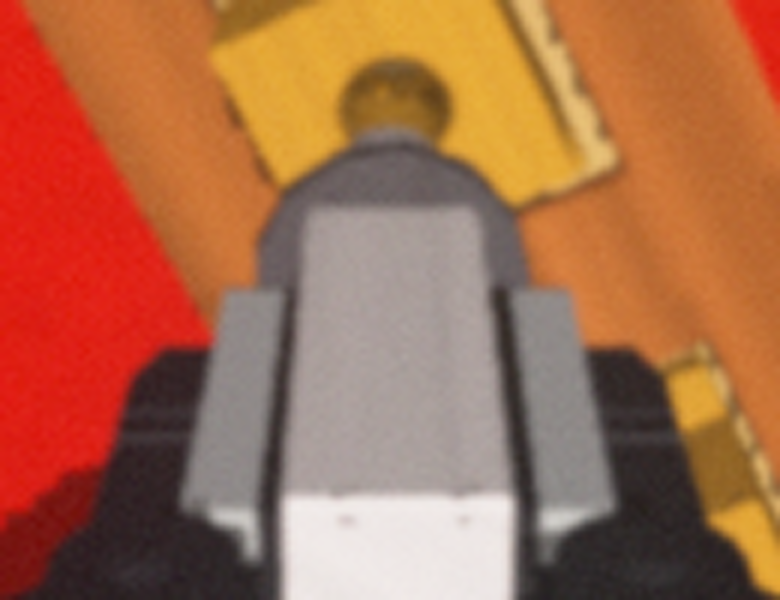

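Run:
```python
from h import *
C=cam("wrist"); o=r.get_obs(); b=w(C,[(190+394/6,190+111/6)],.038)[0]; print(b,"want tcp",b[:2]-[.0008,.0007],o["tcp_pos"])
```

```text
[ 0.56858745 -0.02263543  0.038     ] want tcp [ 0.56778745 -0.02333543] [ 0.56843684 -0.02138179  0.10724502]
```

Emit:
send_rows(
  targets=[
    [[-1, 0, 0, 0, 0], [-1, 0, 0, -0.1, 0], [-1, 0, 0, -0.1, 0], [-1, 0, 0, -0.05, 0], [-1, 0, 0, 0, 0], [-1, 0, 0, 0, 0]],
  ],
)

```text
time_s: 9.47
tcp_pos: [0.5679, -0.0233, 0.0814]
ee_rot: [-3.14, 0.001, 1.279]
force: [0.4, -0.4, -1.3]
opening: 0.0152
grip_force: 48.9
```

Spot on (0.5679, -0.0233). Descend.

Emit:
send_rows(
  targets=[
    [[-1, 0, 0, -0.03, 0], [-1, 0, 0, -0.03, 0], [-1, 0, 0, -0.03, 0], [-1, 0, 0, -0.03, 0], [-1, 0, 0, -0.03, 0], [-1, 0, 0, -0.02, 0], [-1, 0, 0, 0, 0]],
  ],
)

```text
time_s: 10.05
tcp_pos: [0.5683, -0.0236, 0.0647]
ee_rot: [-3.141, 0.001, 1.278]
force: [-0.5, -1.4, -1.3]
opening: 0.0154
grip_force: 48.9
```

Emit:
send_rows(
  targets=[
    [[-1, 0, 0, -0.03, 0], [-1, 0, 0, -0.03, 0], [-1, 0, 0, -0.02, 0], [-1, 0, 0, -0.02, 0], [-1, 0, 0, 0, 0], [-1, 0, 0, 0, 0]],
  ],
)

```text
time_s: 10.55
tcp_pos: [0.5686, -0.0229, 0.0551]
ee_rot: [3.141, -0.0, 1.279]
force: [0.3, -1.4, -2.5]
opening: 0.0153
grip_force: 48.7
```

Emit:
send_rows(
  targets=[
    [[-1, 0, 0, -0.015, 0], [-1, 0, 0, -0.01, 0], [-1, 0, 0, 0, 0], [-1, 0, 0, 0, 0]],
  ],
)

```text
time_s: 10.88
tcp_pos: [0.5688, -0.0229, 0.055]
ee_rot: [-3.141, -0.001, 1.279]
force: [-6.0, -0.5, 13.7]
opening: 0.0154
grip_force: 51.0
```

Emit:
send_rows(
  targets=[
    [[-1, 0, 0, 0.1, 0], [-1, 0, 0, 0.2, 0], [-1, 0, 0, 0.25, 0], [-1, 0.05, -0.25, 0, 0], [-1, 0.05, -0.25, 0, 0], [-1, 0.03, -0.2, 0, 0], [-1, 0.025, -0.15, 0, 0], [-1, 0, 0, 0, 0]],
  ],
)

```text
time_s: 11.55
tcp_pos: [0.5843, -0.1121, 0.1084]
ee_rot: [3.139, 0.001, 1.274]
force: [-0.4, -1.1, -0.7]
opening: 0.0154
grip_force: 48.9
```

Emit:
send_rows(
  targets=[
    [[-1, 0, 0, 0, 0], [-1, 0, 0, 0, 0], [-1, 0, 0, 0, 0], [-1, 0, 0, 0, 0]],
  ],
)

```text
time_s: 11.88
tcp_pos: [0.5841, -0.1064, 0.1078]
ee_rot: [-3.141, -0.001, 1.281]
force: [0.0, -0.9, -1.0]
opening: 0.0151
grip_force: 48.9
```

```bash
python3 look.py pics/w6c.png
```

```text
[ 0.5841261  -0.10641558  0.10776655] [-3.14132648e+00 -7.83190807e-04  1.28110446e+00] 0.015108301430154274 [ 0.04234251 -0.86392689 -1.04373309]
```

View pics/w6c.png

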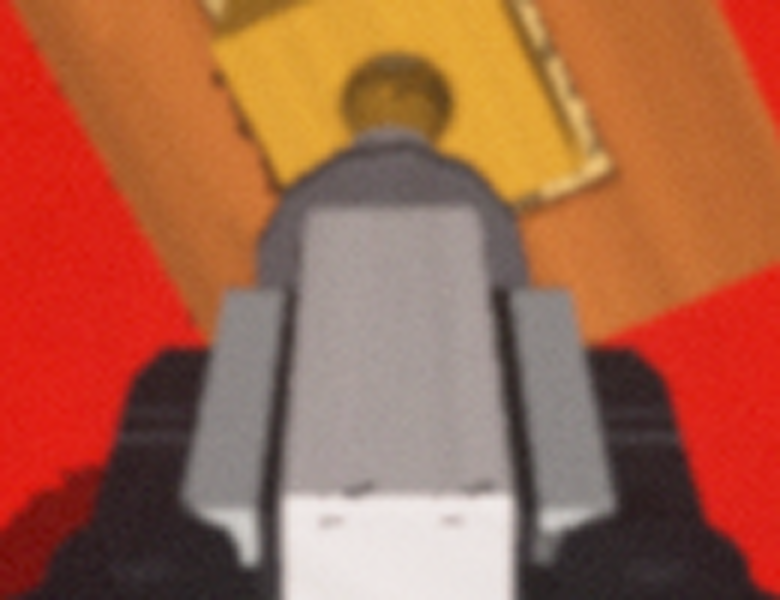

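Run:
```python
from h import *
C=cam("wrist"); o=r.get_obs(); b=w(C,[(190+397/6,190+107/6)],.038)[0]; print(b,"want tcp",b[:2]-[.0008,.0007],o["tcp_pos"])
```

```text
[ 0.58468715 -0.10782431  0.038     ] want tcp [ 0.58388715 -0.10852431] [ 0.58408284 -0.10676526  0.10777394]
```

Emit:
send_rows(
  targets=[
    [[-1, 0, 0, 0, 0], [-1, 0, 0, -0.1, 0], [-1, 0, 0, -0.1, 0], [-1, 0, 0, -0.05, 0], [-1, 0, 0, 0, 0], [-1, 0, 0, 0, 0]],
  ],
)

```text
time_s: 12.43
tcp_pos: [0.5834, -0.1082, 0.0819]
ee_rot: [-3.14, 0.001, 1.279]
force: [0.0, 0.8, -1.2]
opening: 0.0153
grip_force: 48.9
```

Emit:
send_rows(
  targets=[
    [[-1, 0, 0, -0.03, 0], [-1, 0, 0, -0.03, 0], [-1, 0, 0, -0.03, 0], [-1, 0, 0, -0.03, 0], [-1, 0, 0, -0.03, 0], [-1, 0, 0, -0.02, 0], [-1, 0, 0, 0, 0]],
  ],
)

```text
time_s: 13.02
tcp_pos: [0.5839, -0.1085, 0.0654]
ee_rot: [-3.142, 0.0, 1.278]
force: [-0.5, -1.2, -1.6]
opening: 0.0149
grip_force: 49.0
```

Emit:
send_rows(
  targets=[
    [[-1, 0, 0, -0.03, 0], [-1, 0, 0, -0.03, 0], [-1, 0, 0, -0.02, 0], [-1, 0, 0, -0.02, 0], [-1, 0, 0, -0.015, 0], [-1, 0, 0, -0.01, 0], [-1, 0, 0, 0, 0], [-1, 0, 0, 0, 0]],
  ],
)

```text
time_s: 13.68
tcp_pos: [0.5842, -0.1085, 0.055]
ee_rot: [3.141, -0.001, 1.279]
force: [-5.2, -1.1, 10.9]
opening: 0.0154
grip_force: 50.6
```

Emit:
send_rows(
  targets=[
    [[-1, 0, 0, 0.1, 0], [-1, 0, 0, 0.2, 0], [-1, 0, 0, 0.25, 0], [-1, -0.2, -0.24, 0, 0], [-1, -0.3, -0.37, 0, 0], [-1, -0.25, -0.3, 0, 0], [-1, -0.25, -0.3, 0, 0], [-1, -0.25, -0.3, 0, 0]],
  ],
)

```text
time_s: 14.35
tcp_pos: [0.462, -0.2548, 0.1087]
ee_rot: [3.141, -0.001, 1.28]
force: [0.7, 0.5, -0.9]
opening: 0.0153
grip_force: 49.0
```

Emit:
send_rows(
  targets=[
    [[-1, -0.18, -0.22, 0, 0], [-1, -0.106, -0.139, 0, 0], [-1, 0, 0, -0.1, 0], [-1, 0, 0, 0, 0], [-1, 0, 0, 0, 0], [-1, 0, 0, 0, 0]],
  ],
)

```text
time_s: 14.85
tcp_pos: [0.4353, -0.2889, 0.0983]
ee_rot: [-3.141, -0.001, 1.281]
force: [-0.4, -0.3, -0.1]
opening: 0.0155
grip_force: 49.0
```

Emit:
send_rows(
  targets=[
    [[-1, 0, 0, 0, 0], [-1, 0, 0, 0, 0], [-1, 0, 0, 0, 0]],
  ],
)

```text
time_s: 15.1
tcp_pos: [0.4348, -0.2899, 0.0985]
ee_rot: [3.141, 0.0, 1.28]
force: [0.1, 0.1, -0.3]
opening: 0.0151
grip_force: 49.0
```

Emit:
send_rows(
  targets=[
    [[-1, -0.05, -0.055, 0, 0], [-1, 0, 0, -0.1, 0], [-1, 0, 0, -0.08, 0], [-1, 0, 0, 0, 0], [-1, 0, 0, 0, 0], [-1, 0, 0, 0, 0]],
  ],
)

```text
time_s: 15.6
tcp_pos: [0.4291, -0.2959, 0.0801]
ee_rot: [-3.141, 0.0, 1.279]
force: [1.0, -0.5, -0.6]
opening: 0.0153
grip_force: 49.0
```

Emit:
send_rows(
  targets=[
    [[-1, 0.008, 0.005, -0.04, 0], [-1, 0, 0, -0.04, 0], [-1, 0, 0, -0.03, 0], [-1, 0, 0, -0.03, 0], [-1, 0, 0, -0.03, 0], [-1, 0, 0, 0, 0]],
  ],
)

```text
time_s: 16.1
tcp_pos: [0.4295, -0.2952, 0.0626]
ee_rot: [-3.14, -0.0, 1.279]
force: [-0.4, -0.1, -0.9]
opening: 0.0156
grip_force: 49.0
```

Emit:
send_rows(
  targets=[
    [[-1, 0, 0, -0.04, 0], [-1, 0, 0, -0.04, 0], [-1, 0, 0, -0.04, 0], [-1, 0, 0, -0.03, 0], [-1, 0, 0, -0.02, 0], [-1, 0, 0, 0, 0], [-1, 0, 0, 0, 0]],
  ],
)

```text
time_s: 16.68
tcp_pos: [0.4298, -0.2954, 0.0469]
ee_rot: [-3.141, -0.001, 1.279]
force: [-2.9, 2.9, 6.3]
opening: 0.0154
grip_force: 50.1
```

Emit:
send_rows(
  targets=[
    [[-0.3, 0, 0, 0, 0], [0, 0, 0, 0, 0], [1, 0, 0, 0, 0], [1, 0, 0, 0, 0], [1, 0, 0, 0, 0], [1, 0, 0, 0.2, 0], [1, 0, 0, 0.4, 0], [1, 0, 0, 0.4, 0]],
  ],
)

```text
time_s: 17.35
tcp_pos: [0.4285, -0.295, 0.1462]
ee_rot: [-3.138, 0.001, 1.278]
force: [1.3, -0.1, -0.1]
opening: 0.0858
grip_force: 0.0
```

Emit:
send_rows(
  targets=[
    [[1, 0.124, 0.36, 0, 0.5], [1, 0.124, 0.36, 0, 0.5], [1, 0.124, 0.36, 0, 0.5], [1, 0.124, 0.36, 0, 0.5], [1, 0.124, 0.36, 0, 0.5], [1, 0.124, 0.36, 0, 0.5], [1, 0.124, 0.36, 0, 0.5], [1, 0.124, 0.36, 0, 0.5]],
  ],
)

```text
time_s: 18.02
tcp_pos: [0.5295, -0.0056, 0.1465]
ee_rot: [3.141, -0.0, 1.681]
force: [0.1, -0.3, -0.8]
opening: 0.0857
grip_force: 0.0
```

Emit:
send_rows(
  targets=[
    [[1, 0.124, 0.36, 0, 0.5], [1, 0.124, 0.36, 0, 0.1], [1, 0, 0, 0, 0], [1, 0, 0, 0, 0], [1, 0, 0, 0, 0]],
  ],
)

```text
time_s: 18.43
tcp_pos: [0.5538, 0.0638, 0.146]
ee_rot: [-3.141, 0.001, 1.739]
force: [0.0, 0.1, -0.3]
opening: 0.0857
grip_force: 0.0
```

Run:
```python
from h import *
o=r.get_obs(); print(o["tcp_pos"],o["ee_rot"])
C=cam("wrist"); im=r.snapshot("wrist"); cv2.imwrite("pics/w7.png",im[:,:,::-1])
print(px(C,[[.5537,.0641,.038]]))
C=cam("top"); im=r.snapshot("top"); 
for l in ("gauge_mid","stand"):
    for d in r.cut_out("top",l): print(l,round(d["score"],2),d["box"])
```

```text
[0.55377207 0.06384991 0.14602949] [-3.14092105e+00  9.54972206e-04  1.73877948e+00]
[[255.74496833 190.94856646]]
stand 0.96 [380.8, 231.0, 411.1, 256.7]
```

View pics/w7.png

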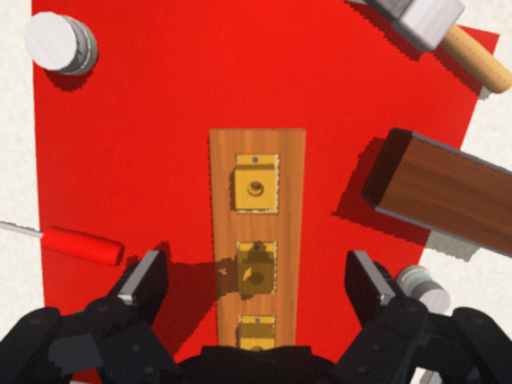

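Emit:
send_rows(
  newtons=60,
  targets=[
    [[0.6, 0, 0, -0.3, 0], [0.6, 0, 0, -0.3, 0], [0.6, 0, 0, -0.3, 0], [0.6, 0, 0, -0.2, 0], [0.6, 0, 0, -0.1, 0], [0.6, 0, 0, -0.08, 0], [0.6, 0, 0, 0, 0], [0.6, 0, 0, 0, 0]],
  ],
)

```text
time_s: 19.3
tcp_pos: [0.5547, 0.0642, 0.0192]
ee_rot: [3.14, 0.0, 1.738]
force: [0.7, 1.0, 0.8]
opening: 0.0681
grip_force: 0.0
```

Emit:
send_rows(
  targets=[
    [[0, 0, 0, 0, 0], [-0.5, 0, 0, 0, 0], [-1, 0, 0, 0, 0], [-1, 0, 0, 0, 0], [-1, 0, 0, 0, 0], [-1, 0, 0, 0, 0]],
  ],
)

```text
time_s: 19.8
tcp_pos: [0.5549, 0.0647, 0.0198]
ee_rot: [3.139, -0.0, 1.739]
force: [-1.8, -0.9, 6.1]
opening: 0.0327
grip_force: 62.0
```

Emit:
send_rows(
  targets=[
    [[-1, 0, 0, 0.1, 0], [-1, 0, 0, 0.2, 0], [-1, 0, 0, 0.35, 0], [-1, 0, 0, 0.35, 0], [-1, -0.05, 0.33, 0, 0], [-1, -0.05, 0.33, 0, 0], [-1, -0.05, 0.33, 0, 0], [-1, -0.05, 0.33, 0, 0]],
  ],
)

```text
time_s: 20.47
tcp_pos: [0.5334, 0.1978, 0.119]
ee_rot: [3.141, -0.0, 1.738]
force: [0.7, -0.5, -2.2]
opening: 0.0327
grip_force: 61.1
```

Emit:
send_rows(
  targets=[
    [[-1, -0.05, 0.33, 0, 0], [-1, -0.05, 0.33, 0, 0], [-1, -0.05, 0.33, 0, 0], [-1, -0.03, 0.27, 0, 0], [-1, 0, 0, 0, 0], [-1, 0, 0, 0, 0], [-1, 0, 0, 0, 0], [-1, 0, 0, 0, 0]],
  ],
)

```text
time_s: 21.13
tcp_pos: [0.5164, 0.3207, 0.1183]
ee_rot: [-3.141, 0.001, 1.737]
force: [0.9, 0.1, -1.7]
opening: 0.0325
grip_force: 61.0
```

Run:
```python
from h import *
o=r.get_obs(); print(o["tcp_pos"],o["ee_rot"],o["opening"])
C=cam("wrist"); im=r.snapshot("wrist"); cv2.imwrite("pics/w8.png",im[:,:,::-1])
for d in r.cut_out("wrist","tray"):
    m=cv2.findNonZero(d["mask"].astype(np.uint8)); q=cv2.boxPoints(cv2.minAreaRect(m)); P=w(C,q,.022)[:,:2]; print(d["score"],d["box"],q.tolist(),P,P.mean(0))
```

```text
[0.51643606 0.32068528 0.11834611] [-3.14148607e+00  1.16246425e-03  1.73672057e+00] 0.03254123873447949
0.95 [167.6, 79.8, 361.7, 244.6] [[157.4000244140625, 210.20001220703125], [223.60003662109375, 77.80001831054688], [362.4000244140625, 147.20001220703125], [296.20001220703125, 279.6000061035156]] [[0.43805573 0.29437269]
 [0.47835323 0.40566153]
 [0.59197324 0.37342322]
 [0.56536605 0.24862482]] [0.51843707 0.33052057]
0.95 [152.4, 0.6, 209.4, 28.2] [[152.0, 0.0], [206.0, 0.0], [206.0, 27.0], [152.0, 27.0]] [[0.42251905 0.4481295 ]
 [0.45936816 0.45393757]
 [0.46149041 0.43709367]
 [0.42388901 0.4311117 ]] [0.44181666 0.44256811]
```

View pics/w8.png

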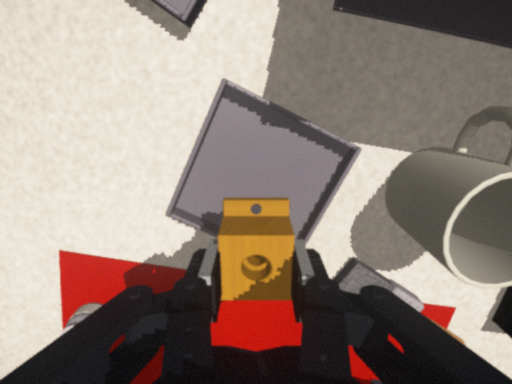

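Emit:
send_rows(
  targets=[
    [[-1, 0.02, 0.05, -0.15, 0], [-1, 0, 0, -0.25, 0], [-1, 0, 0, -0.2, 0], [-1, 0, 0, -0.15, 0], [-1, 0, 0, -0.1, 0], [-1, 0, 0, -0.05, 0], [-1, 0, 0, 0, 0], [-1, 0, 0, 0, 0]],
  ],
)

```text
time_s: 21.9
tcp_pos: [0.5186, 0.3275, 0.029]
ee_rot: [3.141, -0.0, 1.738]
force: [-0.2, 0.0, -2.4]
opening: 0.0323
grip_force: 61.1
```

Emit:
send_rows(
  targets=[
    [[-1, 0, 0, -0.03, 0], [-1, 0, 0, -0.03, 0], [-1, 0, 0, -0.02, 0], [-1, 0, 0, -0.02, 0], [-1, 0, 0, -0.02, 0], [-1, 0, 0, 0, 0]],
  ],
)

```text
time_s: 22.4
tcp_pos: [0.5177, 0.3273, 0.0159]
ee_rot: [-3.141, 0.0, 1.739]
force: [0.3, 0.1, -2.4]
opening: 0.0329
grip_force: 61.1
```

Emit:
send_rows(
  targets=[
    [[-1, 0, 0, -0.015, 0], [-1, 0, 0, -0.01, 0], [-1, 0, 0, -0.005, 0], [-1, 0, 0, 0, 0], [-1, 0, 0, 0, 0]],
  ],
)

```text
time_s: 22.82
tcp_pos: [0.518, 0.3276, 0.0138]
ee_rot: [3.141, -0.0, 1.739]
force: [-2.3, -1.2, 2.9]
opening: 0.0327
grip_force: 61.5
```

Emit:
send_rows(
  targets=[
    [[0, 0, 0, 0, 0], [0.2, 0, 0, 0, 0], [0.2, 0, 0, 0, 0], [0.2, 0, 0, 0, 0], [0.2, 0, 0, 0.1, 0], [0.2, 0, 0, 0.3, 0], [0.2, 0, 0, 0.4, 0], [0.2, 0, 0, 0.4, 0]],
  ],
)

```text
time_s: 23.48
tcp_pos: [0.5173, 0.3269, 0.1345]
ee_rot: [-3.14, 0.001, 1.739]
force: [1.4, 0.4, 1.0]
opening: 0.0514
grip_force: 0.0
```

Emit:
send_rows(
  targets=[
    [[0.2, 0, -0.3, 0.2, 0], [0.2, 0, -0.3, 0.2, 0], [0.2, 0, -0.2, 0, 0], [0.2, 0, 0, 0, 0], [0.2, 0, 0, 0, 0]],
  ],
)

```text
time_s: 23.9
tcp_pos: [0.5186, 0.2462, 0.1747]
ee_rot: [3.14, -0.001, 1.736]
force: [-0.2, 0.8, 0.0]
opening: 0.0513
grip_force: 0.0
```

Run:
```python
from h import *
o=r.get_obs(); print(o["tcp_pos"],o["opening"],o["time_s"])
a=r.snapshot("wrist"); 
for d in r.cut_out("wrist","block_a_mid"): print(d["score"],d["box"])
b=r.snapshot("scene")
t=cv2.resize(b[90:310,110:330],(384,384),interpolation=cv2.INTER_CUBIC)
cv2.imwrite("pics/fin.png",cv2.resize(np.hstack([a,t])[:,:,::-1],(798,342)))
```

```text
[0.51857521 0.24623032 0.17467391] 0.05128700241839431 23.9
```

View pics/fin.png

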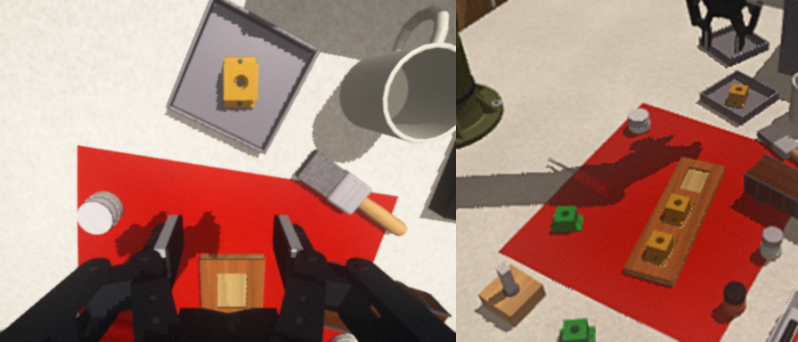

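The block stands upright in the middle of the nearer tray. The left bay is empty, both good blocks are in their bays, and the gauge is home in its stand.

```bash
python3 -c "
from workcell import r
print(r.finish_job())"
```

```text
the job is handed in; nothing more can be done
None
```

I tried the gauge in all three blocks: the left one stopped it about 10 mm in and now stands upright in the reject tray, the other two took it fully and stay in their bays, the gauge is back home in its stand, and the job was handed in at about 24 s (the hand-in gave no verdict).

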